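# Ball into the lever-lidded bin, lid let down softly

### The job

Press the lever of the white dryer-ball bin all the way down with the fingertips, so that its lid swings fully open and the ball waiting on the chute rolls into the bin by itself. Then let the lever come up slowly, so that the lid comes down gently without dropping or slamming, and leave the bin shut. Touch neither the ball nor the lid, and leave everything else on the worktop where it stands.

Things in the scene. Friction and masses are not known exactly. Their poses are not given: they have to be found in the camera images.
- hopper: White open-topped metal bin, 220 mm (its x) by 190 mm (its y), walls 5 mm, rim 200 mm high, bolted to the worktop; it does not move. Origin: centre of its underside, on the worktop; z up. Its lever sticks out of its -x side, the lid's hinge is along the top of its +x side, and an aluminium chute, 78 mm wide, slopes up outwards from its -y side (it reaches 213 mm from the bin's centre and up to about 220 mm above the worktop).
- lever_pad (a point): Centre of the top face of the lever's blue-topped steel pad, which is 55 mm long (bin's x) and 60 mm wide, 8 mm thick. With the lid shut it lies 222 mm from the bin's centre towards the bin's -x, 95 mm above the worktop; pressed fully down it is about 36 mm above the worktop, at almost the same place seen from above (within 2 mm). The pad faces up, its outer edge 10 degrees high at rest and 10 degrees low when fully down.
- lever (a joint): The lever, rad: 0 at rest (lid shut), 0.36 pressed fully down against its stop. Pivot inside the bin, 162 mm behind the pad; 1 mm of pad travel is about 0.006 rad. No spring: the lid's weight lifts the lever, so that the lever follows a finger which rises off it. Pressing takes about 4 to 8 N.
- lid (a joint): The lid, rad: 0 shut, 0.97 fully open. Rigidly linked to the lever (lid = 2.7 x lever), so it turns about 0.016 rad for each mm of pad travel, and the pad must rise slower than about 100 mm/s for a gentle closing; let go, the lid falls shut.
- lid_edge (a point): Middle of the free edge of the lid. Grey lid of the bin, 226 x 190 x 8 mm, with a 30 mm skirt on the chute's side that bars the ball while the lid is shut. Its hinge lies 112 mm from the bin's centre towards the bin's +x, 204 mm above the worktop, and its free edge 226 mm from the hinge, above the bin's -x side when shut. Opening, the free edge swings up, away from the lever.
- ball: Green plastic dryer ball with yellow nubs, 60 mm across, origin at its centre. It waits on the chute against the lid's skirt and rolls into the bin when the lid is about two thirds open.
- bin_floor (a point): Centre of the bin's inner floor, 6 mm above the worktop; axes as the bin's.
- tin: Bystander: low white-labelled jar with a steel cap, 60 mm across, 55 mm tall; origin at the centre of its underside.
- brush: Bystander: wooden scrubbing brush lying bristles down, 110 x 45 x 36 mm; origin at the centre of its underside.
- soap: Bystander: green bar of soap, 45 x 75 x 26 mm; origin at the centre of its underside.
- softener: Bystander: white bottle with blue cap, 72 mm across, 190 mm tall; origin at the centre of its underside.
- detergent: Bystander: blue bottle with black cap, 80 mm across, 170 mm tall; origin at the centre of its underside.
- cup: Bystander: orange measuring cup, 70 mm across, 70 mm tall; origin at the centre of its underside.
- jar: Bystander: glass jar with wooden cap, 80 mm across, 100 mm tall; origin at the centre of its underside.
Not all that is in view belongs to the job. Of the things that look like the ball, the smallest one is meant.

How it is judged:
By the outcome, as a careful person would: the job done as asked, in the order asked, and still so for the second after the job is handed in, with the robot touching nothing.
It also fails if it takes over 42 s, if anything falls off the work surface, if the arm or the gripper's body presses on something with over 40 N, if the wrist force passes 120 N, or if a joint passes its speed limit or range.

### The arm

A 6-joint arm with a two-finger parallel gripper is mounted at the origin on the work surface. World frame = base frame: x ahead of the robot, y to its left, z up, the work surface at z = 0. Lengths are in mm, angles in rad, forces in N, time in s.
With the tool pointing down it reaches from about 275 to 875 mm from the base axis. Payload 12.5 kg.
Tool frame: the origin (TCP) lies between the finger pads; the fingertips stand 22 mm ahead of it and the grasp point (between the pads) lies 3 mm ahead of it; z points along the fingers, y is the direction in which the jaws open and shut (so a half turn about z gives the same grasp; the last joint's range is limited). The gripper opens to 85 mm and grips with 20 to 120 N. Pads are 22 mm wide; open, the fingers measure 114 mm over their backs; the gripper's body (76 mm by 85 mm) begins 54 mm behind the grasp point. The pads swing forward as they close: fully open they stand 13 mm farther back than shut.
Start: joints at [-1.408, 0.351, 1.652, -0, 1.139, -0.085], TCP at [134.92, -533.18, 253.29] pointing down, gripper open.
Joint ranges: [-2.75, 2.75], [-0.79, 2.1], [0.01, 2.65], [-1.57, 4.71], [0.07, 3.14], [-2.87, 2.87]. Speed limits (rad/s): [2.22, 2.22, 2.79, 3.14, 3.14, 3.14].

### API

Orientations are given as [roll, pitch, yaw] about the fixed x, y, z axes, in that order (R = Rz(yaw) Ry(pitch) Rx(roll)).
In Python, from plant import robot gives the robot as it stands. The module is installed in compiled form; this text tells all that it offers.
- The arm moves only by the tool move_arm, never from a script. Its argument "deltas" is a list of rows, each an object with "delta_pos": the shift along the world's x, y, z in units of 50 mm (1.0 is 50 mm), a list of three; "roll": the turn about the world's z in units of 5 degrees (1.0 is 5 degrees); "fingers": the closure in counts, from 0 (fully open) to 255 (shut). A call has 1 to 12 rows; each row shifts and turns the pose as measured when the row begins; what a row does not reach is not made up. A row lasts 1/8 s, in which the tool goes at most 62.5 mm and 10.7 degrees, less where a joint would pass 70% of its speed; a pose out of reach is approached as far as the arm can. A call is refused whole if a number of a shift passes 1 or a number of a turn 1, either way. A call with a gripper value outside its range is refused whole. The fingers move at their own pace and stop on an object; "newtons" is the grip in N (left out, the last holds). Time passes only in rows, so rows that do not move let the fingers close. It gives the time, the measured TCP pose, the force and the opening at its end, in the units of the state.
- robot.get_state(): the state, without advancing time (a new reading comes with each control period).
- robot.camera(name): name is "scene" or "side" or "wrist"; returns a dict with "frame" (384x512x3 uint8, blue, green, red), "fovy" (degrees; the focal length in pixels is half the picture's height over the tangent of half this angle, whatever the lens; pixels are square), "cx", "cy" (the principal point, pixels), "R" (3x3) and "t" (3): a world point X has camera coordinates R X + t. Camera axes: x right, y down, z forward; pixel columns grow to the right and rows downward; lengths in mm; the calibration is good to about 2 mm. The wrist camera is an equidistant fisheye: a pixel r from the principal point sees the ray r / f radians off the axis. A picture is of the moment at which its call begins. There is no depth.
- robot.job_done(): hands the job in, once; it reports no verdict.
Trained networks look in the newest picture that a camera, given by its name, has taken for a name from the list of things; names that differ only in an ending like _2 or _b are one class to them, and where a whole thing is asked for, a point or a joint stands for the part that bears it (a point fixed in the world has none). Each returns a list of dicts, best first, with "confidence" (0 to 1); they miss things now and then, are a little off and sometimes report something else, mostly with a low value. They report only what shows in the picture. A call takes as long as a camera call. They do not tell look-alikes from the thing itself.
- robot.recognise(camera, name): "centre" ([column, row] in pixels, amid what is visible of it).
- robot.cut_out(camera, name): "region" (384x512 bool, what is visible of it) and "centre" ([column, row] in pixels, amid what is visible of it).
- robot.landmark_of(camera, name): "centre" ([column, row] in pixels: a listed point, or the origin of a listed thing).
The state is a dict: "time_s": time; "qpos": joint angles; "qd": joint speeds; "joint_torque": joint torques, N m; "tcp_pos": TCP position; "eef_rot": TCP orientation; "force": force on the tool from outside, world axes, zero at the start; "moment": the same for the moment, N m; "finger_gap": finger opening in mm.
Only numpy, scipy, OpenCV 4.12 (cv2) and the standard library are available. Lean on these libraries where they do the work, as an engineer would, in place of code of your own. Each camera call takes 0.05 s, during which the arm holds its last target.

## Working session

There is one attempt and no reset: what is moved stays moved. The work goes in short steps, Python scripts to look and compute and a tool call to move; the robot and the scene stay as the last step left them, time stands still between calls to the robot, and variables do not carry over. Pictures are saved under pics/ and viewed, and the job is handed in when it is done.

Besides the shell and the picture viewer there is one more tool, called as name(argument=value, ...), one argument or row to a line, values as JSON. move_arm: Moves the arm, as the interface text tells. Its arguments: {"type":"object","properties":{"deltas":{"type":"array","items":{"type":"object","properties":{"delta_pos":{"type":"array","items":{"type":"number"}},"roll":{"type":"number"},"fingers":{"type":"number"}}}},"newtons":{"type":"number"}},"required":["deltas"]}

```bash
mkdir -p pics
cat > h.py <<'E'
import numpy as np,cv2
from plant import robot
def snap(n,f):
    c=robot.camera(n); cv2.imwrite('pics/'+f,c['frame']); return c
def ray(c,px):
    R=np.array(c['R']);t=np.array(c['t'])
    f=192/np.tan(np.radians(c['fovy'])/2)
    d=R.T@np.array([(px[0]-c['cx'])/f,(px[1]-c['cy'])/f,1]); o=-R.T@t
    return o,d/np.linalg.norm(d)
def atz(c,px,z):
    o,d=ray(c,px); return o+d*(z-o[2])/d[2]
def tri(r):
    A=0;b=0
    for o,d in r:
        P=np.eye(3)-np.outer(d,d);A=A+P;b=b+P@o
    return np.linalg.solve(A,b)
def proj(c,X):
    f=192/np.tan(np.radians(c['fovy'])/2)
    p=np.array(c['R'])@X+np.array(c['t']); return p[:2]/p[2]*f+[c['cx'],c['cy']]
E
python3 - <<'E'
from h import *
C={}
for n in('scene','side'):
    C[n]=snap(n,n+'0.png'); print(n,C[n]['fovy'],np.round(-np.array(C[n]['R']).T@C[n]['t']))
for k in('hopper','lever_pad','lid_edge','ball','bin_floor'):
    for n in C:
        print(k,n,[(np.round(r['centre']).tolist(),round(r['confidence'],2)) for r in robot.landmark_of(n,k)])
w=snap('wrist','wrist0.png')
E
```

```text
scene 45.60878715885755 [1467.  482. 1422.]
side 52.996642812564566 [1123. -415. 1248.]
hopper scene [([269.0, 203.0], 0.68)]
hopper side [([266.0, 199.0], 0.88)]
lever_pad scene [([220.0, 158.0], 0.78)]
lever_pad side [([211.0, 212.0], 0.77)]
lid_edge scene [([241.0, 154.0], 0.64)]
lid_edge side [([237.0, 180.0], 0.92)]
ball scene [([194.0, 236.0], 0.76), ([237.0, 258.0], 0.74), ([235.0, 193.0], 0.49)]
ball side [([274.0, 200.0], 0.81), ([276.0, 272.0], 0.81), ([322.0, 240.0], 0.55)]
bin_floor scene [([139.0, 171.0], 0.2)]
bin_floor side []
```

Run:
```python
import cv2
for n in('scene','side'):
    i=cv2.imread(f'pics/{n}0.png'); cv2.imwrite(f'pics/{n}0c.png',cv2.resize(i[90:330,110:400],None,fx=2.5,fy=2.5,interpolation=cv2.INTER_CUBIC))
```

```text
(no output)
```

View pics/scene0.png

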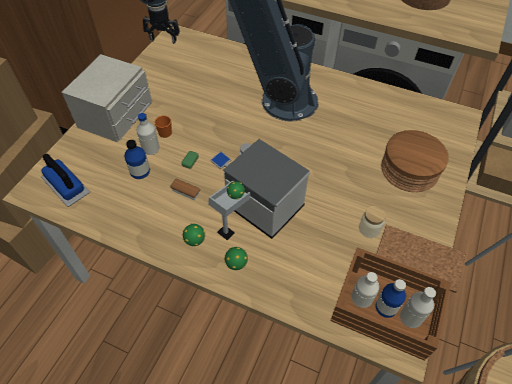

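View pics/side0.png

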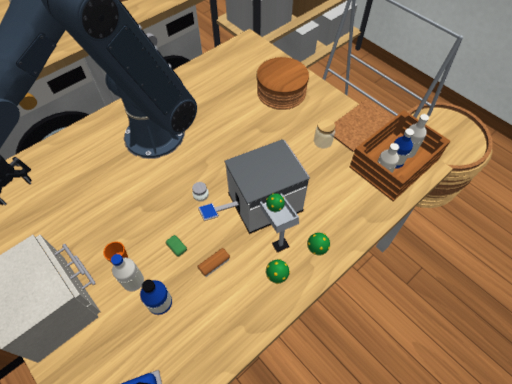

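Run:
```python
from h import *
C={n:robot.camera(n) for n in('scene','side')}
T=lambda a,b:np.round(tri([ray(C['scene'],a),ray(C['side'],b)]),1)
print('hop',T([269,203],[266,199]))
for n in C:
  r={k:robot.landmark_of(n,k)[0]['centre'] for k in('hopper','lever_pad','lid_edge')}
  print(n,{k:(np.round(v,1),np.round(atz(C[n],v,z),1)) for (k,v),z in zip(r.items(),(0,95,204))})
for k in ('tin','brush','soap','softener','detergent','cup','jar'):
  for n in C: print(k,n,[(np.round(atz(C[n],r['centre'],0)).tolist(),np.round(r['centre']).tolist(),round(r['confidence'],2)) for r in robot.landmark_of(n,k)])
for n in C:
  for r in robot.cut_out(n,'ball'): print(n,np.round(r['centre']),r['region'].sum())
```

```text
hop [558.9 136.3   3.5]
scene {'hopper': (array([266.3, 206.3]), array([571.8, 132.3,   0. ])), 'lever_pad': (array([219.2, 159.5]), array([509.2, -91. ,  95. ])), 'lid_edge': (array([238.2, 156.9]), array([550.1,  11.1, 204. ]))}Traceback (most recent call last):
  File "<stdin>", line 6, in <module>
IndexError: list index out of range
```

The scene view shows the bin at about (265,190), its blue pad at (220,159) and the tin just behind it near (245,150). There are three green balls: one on the chute at scene (235,189) / side (275,202), and two on the table at scene (194,235) and (236,258). The one on the chute fits the description. I'll compare their sizes and enlarge a crop to confirm.

Run:
```python
from h import *
C={n:robot.camera(n) for n in('scene','side')}
D={}
for k,z in(('hopper',0),('lever_pad',95),('lid_edge',208),('tin',0),('brush',0),('soap',0),('softener',0),('detergent',0),('cup',0),('jar',0)):
  for n in C: 
    L=robot.landmark_of(n,k)
    print(k,n,[(np.round(atz(C[n],r['centre'],z)).tolist(),np.round(r['centre']).tolist(),round(r['confidence'],2)) for r in L[:2]])
for n in C:
  for r in robot.cut_out(n,'ball'): print(n,np.round(r['centre']),r['region'].sum())
  # blue pad centroid
  f=C[n]['frame'].astype(int); m=(f[:,:,0]>130)&(f[:,:,2]<80)&(f[:,:,1]<110)
  k,l,s,c=cv2.connectedComponentsWithStats(m.astype(np.uint8))
  for i in range(1,k):
    if s[i,4]>40: print('blue',n,c[i].round(1),s[i],np.round(atz(C[n],c[i],95),1))
```

```text
hopper scene [([562.0, 131.0, 0.0], [267.0, 204.0], 0.75)]
hopper side [([553.0, 134.0, 0.0], [264.0, 198.0], 0.8), ([625.0, -388.0, 0.0], [162.0, 302.0], 0.63)]
lever_pad scene [([516.0, -93.0, 95.0], [218.0, 161.0], 0.63)]
lever_pad side [([500.0, -75.0, 95.0], [210.0, 208.0], 0.85), ([435.0, -70.0, 95.0], [200.0, 195.0], 0.71)]
lid_edge scene [([538.0, 9.0, 208.0], [239.0, 154.0], 0.67)]
lid_edge side [([528.0, 22.0, 208.0], [235.0, 179.0], 0.93)]
tin scene [([382.0, -42.0, 0.0], [246.0, 156.0], 0.46), ([651.0, -179.0, 0.0], [184.0, 194.0], 0.27)]
tin side [([370.0, -41.0, 0.0], [199.0, 194.0], 0.68)]
brush scene [([642.0, -183.0, 0.0], [184.0, 192.0], 0.74)]
brush side [([632.0, -178.0, 0.0], [213.0, 264.0], 0.94)]
soap scene [([497.0, -237.0, 0.0], [190.0, 161.0], 0.71), ([517.0, 511.0, 0.0], [368.0, 231.0], 0.68)]
soap side [([491.0, -235.0, 0.0], [176.0, 246.0], 0.57)]
softener scene [([508.0, -413.0, 0.0], [151.0, 149.0], 0.63)]
softener side [([501.0, -421.0, 0.0], [132.0, 282.0], 0.59)]
detergent scene [([625.0, -399.0, 0.0], [138.0, 171.0], 0.61)]
detergent side [([619.0, -393.0, 0.0], [159.0, 302.0], 0.89), ([569.0, 128.0, 0.0], [266.0, 202.0], 0.39)]
cup scene [([414.0, -401.0, 0.0], [165.0, 135.0], 0.55)]
cup side [([408.0, -409.0, 0.0], [121.0, 260.0], 0.83)]
jar scene [([509.0, 510.0, 0.0], [369.0, 229.0], 0.69)]
jar side [([491.0, 524.0, 0.0], [322.0, 138.0], 0.71)]
scene [235. 259.] 417
scene [195. 235.] 391
scene [235. 191.] 244
scene [147. 136.] 656
blue scene [220.2 159.1] [212 152  17  14  70] [506.  -88.2  95. ]
side [319. 245.] 433
side [277. 270.] 426
side [275. 202.] 302
blue side [207.9 210.7] [200 204  17  14 153] [503.3 -88.2  95. ]
blue side [115.9 258.9] [111 254  11  10  80] [ 447.7 -419.4   95. ]
blue side [159.4 290.3] [154 281  12  20 158] [ 628.1 -374.4   95. ]
blue side [142.2 379.6] [123 374  32  10 159] [ 805.6 -550.9   95. ]
```

View pics/side0c.png

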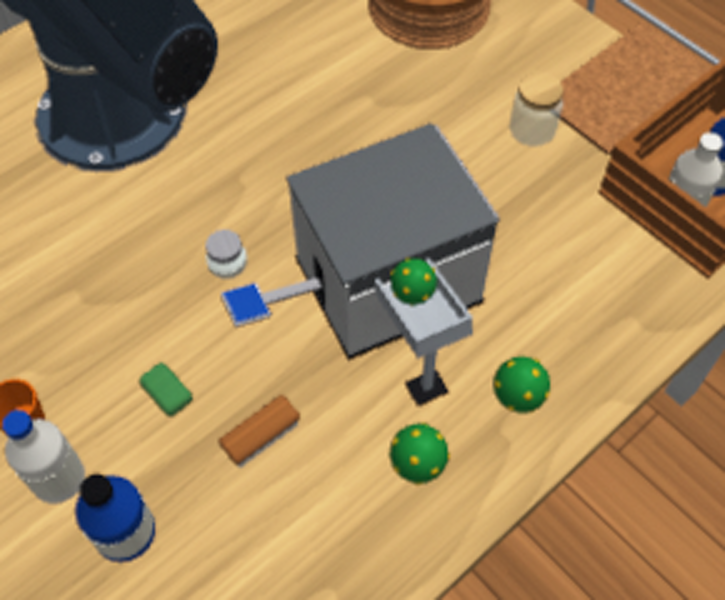

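View pics/scene0c.png

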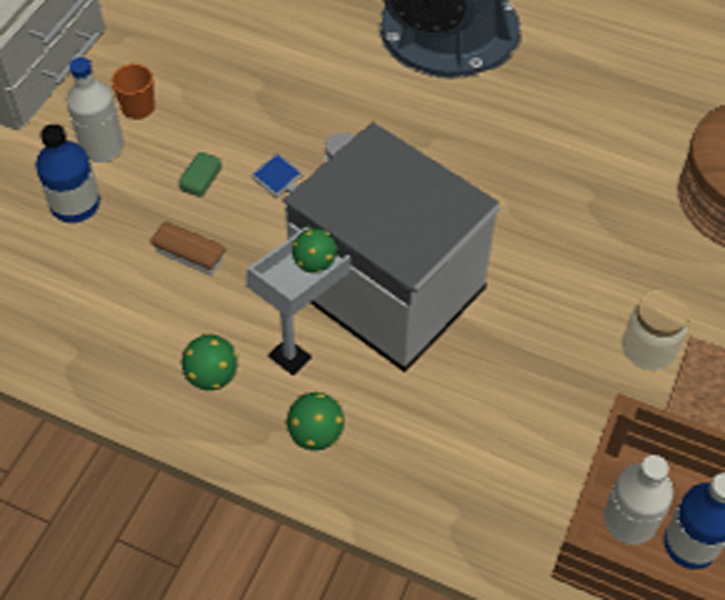

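The crop confirms it: the chute ball is the smallest (244 px against 391 and 417 px in scene, and 302 against about 430 in side), and the other two lie on the table. The pad is at about (504,-88,95). I'll raise first, then go around clear of the drawers and the cup.

Run:
```python
from h import *
s=robot.get_state(); print(s['time_s'],s['tcp_pos'],s['eef_rot'],s['force'],s['finger_gap'])
```

```text
2.2 [ 134.91741995 -533.18038678  253.27747516] [-3.14157675e+00  4.03199656e-07  2.47793023e-01] [0.42359097 0.12809641 0.80300032] 85.43381448865976
```

move_arm(
  deltas=[
    {"delta_pos":[0,0.4,1],"fingers":255},
    {"delta_pos":[0.2,0.8,0.8],"fingers":255},
    {"delta_pos":[0.5,0.9,0],"fingers":255},
    {"delta_pos":[0.5,0.9,0],"fingers":255},
    {"delta_pos":[0.5,0.9,0],"fingers":255},
    {"delta_pos":[0.6,0.9,0],"fingers":255},
  ],
  newtons=40,
)

```text
invalid input at $.deltas[0]: expected keys delta_pos, roll, fingers
```

move_arm(
  deltas=[
    {"delta_pos":[0,0.4,1],"roll":0,"fingers":255},
    {"delta_pos":[0.2,0.8,0.8],"roll":0,"fingers":255},
    {"delta_pos":[0.5,0.9,0],"roll":0,"fingers":255},
    {"delta_pos":[0.5,0.9,0],"roll":0,"fingers":255},
    {"delta_pos":[0.5,0.9,0],"roll":0,"fingers":255},
    {"delta_pos":[0.6,0.9,0],"roll":0,"fingers":255},
  ],
  newtons=40,
)

```text
time_s: 2.95
tcp_pos: [250.7, -287.8, 345.6]
eef_rot: [3.14, -0.001, 0.242]
force: [1.4, -0.7, 0.1]
finger_gap: -0.1
```

move_arm(
  deltas=[
    {"delta_pos":[0.8,0.6,0],"roll":0,"fingers":255},
    {"delta_pos":[0.8,0.6,0],"roll":0,"fingers":255},
    {"delta_pos":[0.8,0.6,0],"roll":0,"fingers":255},
    {"delta_pos":[0.8,0.6,0],"roll":0,"fingers":255},
    {"delta_pos":[0.8,0.6,-0.4],"roll":0,"fingers":255},
    {"delta_pos":[0.8,0.6,-0.6],"roll":0,"fingers":255},
    {"delta_pos":[0,0,-0.6],"roll":0,"fingers":255},
    {"delta_pos":[0,0,0],"roll":0,"fingers":255},
  ],
)

```text
time_s: 3.95
tcp_pos: [499.2, -97.3, 265.3]
eef_rot: [3.136, -0.005, 0.247]
force: [0.7, -0.2, 0.9]
finger_gap: 0.1
```

Run:
```python
from h import *
s=robot.get_state(); p=np.array(s['tcp_pos']);print(s['time_s'],p,s['eef_rot'],s['force'])
c=snap('wrist','w1.png'); print(robot.landmark_of('wrist','lever_pad'))
R=np.array(c['R']);t=np.array(c['t']);f=192/np.tan(np.radians(c['fovy'])/2)
def fe(X):
    q=R@X+t; th=np.arctan2(np.hypot(q[0],q[1]),q[2]); u=q[:2]/np.hypot(*q[:2]); return u*th*f+[c['cx'],c['cy']]
i=cv2.resize(c['frame'],None,fx=1.5,fy=1.5)
for X in ([504.5,-88.2,95],[p[0],p[1],p[2]-22],[p[0],p[1],95]):
    q=fe(np.array(X));print(X,q); cv2.circle(i,tuple(int(v*1.5) for v in q),4,(0,0,255),1)
def inv(px,z):
    d=np.array([px[0]-c['cx'],px[1]-c['cy']]);r=np.hypot(*d);th=r/f
    v=R.T@np.array([*(d/r*np.sin(th)),np.cos(th)]);o=-R.T@t
    return o+v*(z-o[2])/v[2]
fr=c['frame'].astype(int); m=(fr[:,:,0]>130)&(fr[:,:,2]<90)&(fr[:,:,1]<120)
k,l,s,ce=cv2.connectedComponentsWithStats(m.astype(np.uint8))
for j in range(1,k):
    if s[j,4]>60: print('blue',ce[j].round(1),s[j],inv(ce[j],95).round(1))
cv2.imwrite('pics/w1b.png',i)
snap('side','s1.png')
```

```text
3.95 [499.15486456 -97.27461347 265.29067476] [ 3.1355869  -0.00547222  0.24654413] [ 0.70928429 -0.17694545  0.92370104]
[{'centre': [247.1, 171.2], 'confidence': 0.79}]
[504.5, -88.2, 95] [247.56836335 170.53499988]
[np.float64(499.1548645576875), np.float64(-97.27461346775999), np.float64(243.29067476228812)] [256.73263664 245.07506787]
[np.float64(499.1548645576875), np.float64(-97.27461346775999), 95] [255.05656009 177.67895506]
blue [500.1 141. ] [ 487  115   25   52 1112] [ 625.7 -389.2   95. ]
blue [247.1 169.6] [ 217  138   62   65 2221] [505.3 -87.5  95. ]
```

View pics/w1b.png

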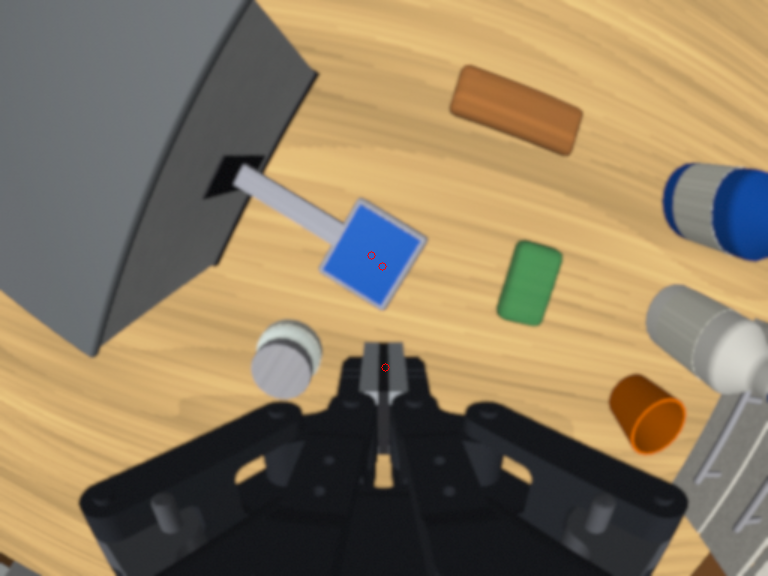

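View pics/s1.png

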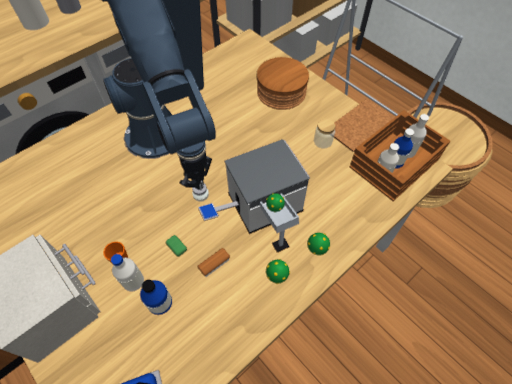

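The wrist view puts the pad at (505,-88), agreeing with the side view, with the tin, soap and bin wall well clear. Next I descend to just above the pad.

move_arm(
  deltas=[
    {"delta_pos":[0.1,0.12,-0.7],"roll":0,"fingers":255},
    {"delta_pos":[0,0,-0.7],"roll":0,"fingers":255},
    {"delta_pos":[0,0,-0.7],"roll":0,"fingers":255},
    {"delta_pos":[0,0,-0.4],"roll":0,"fingers":255},
    {"delta_pos":[0,0,0],"roll":0,"fingers":255},
  ],
)

```text
time_s: 4.72
tcp_pos: [508.0, -95.7, 148.5]
eef_rot: [3.125, -0.023, 0.241]
force: [0.3, -0.6, 0.7]
finger_gap: -0.1
```

Run:
```python
from h import *
s=robot.get_state(); print(s['time_s'],s['tcp_pos'],s['force'])
c=snap('side','s2.png'); cv2.imwrite('pics/s2c.png',cv2.resize(c['frame'][120:290,130:340],None,fx=3.5,fy=3.5,interpolation=cv2.INTER_CUBIC))
```

```text
4.725 [507.96698051 -95.73101155 148.49415462] [ 0.28588393 -0.58713216  0.65447864]
```

View pics/s2c.png

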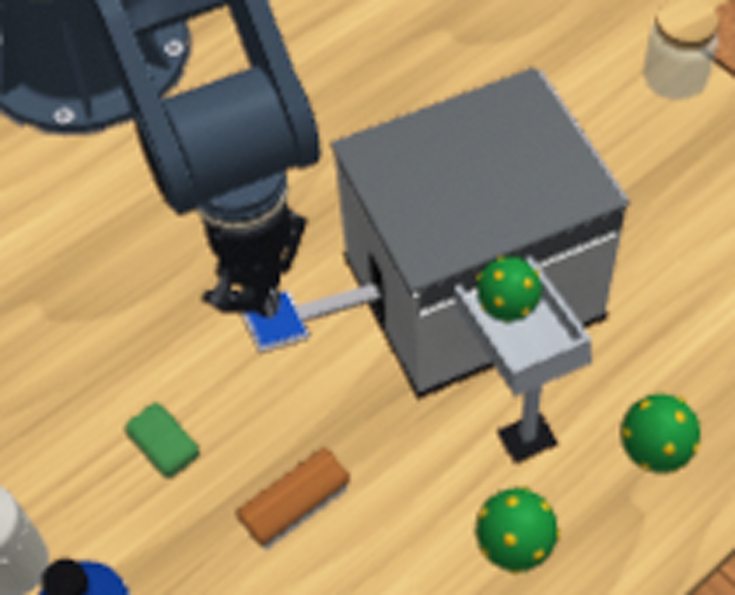

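move_arm(
  deltas=[
    {"delta_pos":[-0.1,0.08,-0.2],"roll":0,"fingers":255},
    {"delta_pos":[0,0,-0.2],"roll":0,"fingers":255},
    {"delta_pos":[0,0,-0.2],"roll":0,"fingers":255},
    {"delta_pos":[0,0,-0.2],"roll":0,"fingers":255},
    {"delta_pos":[0,0,-0.2],"roll":0,"fingers":255},
  ],
)

```text
time_s: 5.4
tcp_pos: [505.1, -92.9, 100.4]
eef_rot: [3.12, -0.03, 0.241]
force: [-1.3, -3.3, 4.2]
finger_gap: -0.1
```

move_arm(
  deltas=[
    {"delta_pos":[0,0,-0.2],"roll":0,"fingers":255},
    {"delta_pos":[0,0,-0.2],"roll":0,"fingers":255},
    {"delta_pos":[0,0,-0.2],"roll":0,"fingers":255},
  ],
)

```text
time_s: 5.78
tcp_pos: [505.2, -93.3, 68.8]
eef_rot: [3.12, -0.03, 0.241]
force: [1.4, 1.7, 4.2]
finger_gap: 0.0
```

Run:
```python
from h import *
s=robot.get_state(); print(s['time_s'],s['tcp_pos'],s['force'])
c=snap('side','s3.png'); cv2.imwrite('pics/s3c.png',cv2.resize(c['frame'][100:290,130:340],None,fx=3,fy=3,interpolation=cv2.INTER_CUBIC))
```

```text
5.775 [505.23557107 -93.31195963  68.75378265] [1.41882502 1.73674932 4.18216323]
```

View pics/s3c.png

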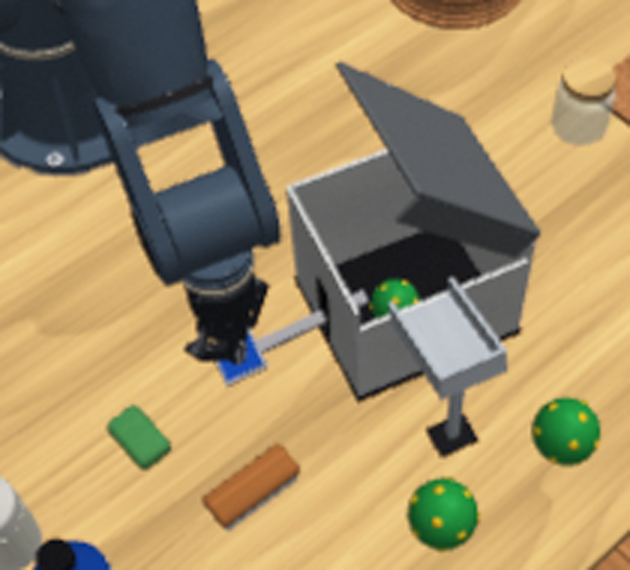

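The ball has already rolled off the chute into the bin, seen at (395,297) in the crop. The lever still has to reach its stop, so I keep pressing in small steps.

move_arm(
  deltas=[
    {"delta_pos":[0,0,-0.14],"roll":0,"fingers":255},
    {"delta_pos":[0,0,-0.08],"roll":0,"fingers":255},
  ],
)

```text
time_s: 6.08
tcp_pos: [505.4, -93.0, 57.3]
eef_rot: [3.12, -0.03, 0.241]
force: [-16.0, 6.6, 55.8]
finger_gap: 0.3
```

The force has risen to 56 N, so the lever is on its stop. I'll check the view.

Run:
```python
from h import *
c=snap('side','s4.png'); d=snap('scene','c4.png')
cv2.imwrite('pics/s4c.png',np.hstack([cv2.resize(x,None,fx=2,fy=2,interpolation=cv2.INTER_CUBIC) for x in (c['frame'][100:290,140:330],d['frame'][90:280,170:360])]))
s=robot.get_state(); print(s['time_s'],s['tcp_pos'],s['force'])
```

```text
6.175 [505.24220571 -93.01423698  57.90785928] [-9.99047212  4.24236061 31.90066626]
```

View pics/s4c.png

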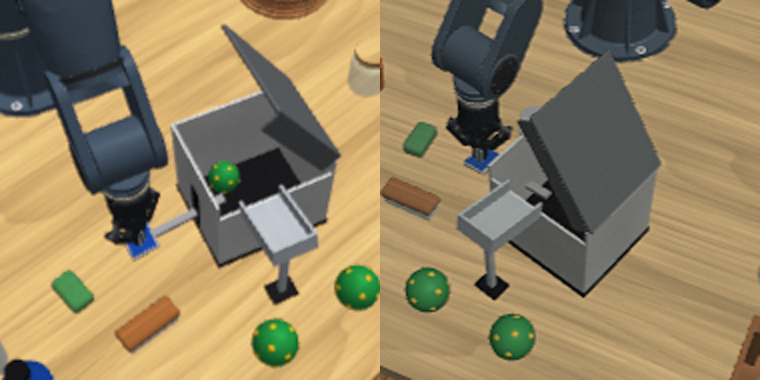

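The lid is fully open and the ball is in the bin. I'll hold still a moment to let it settle, then rise at about 30 mm/s.

move_arm(
  deltas=[
    {"delta_pos":[0,0,0],"roll":0,"fingers":255},
    {"delta_pos":[0,0,0],"roll":0,"fingers":255},
    {"delta_pos":[0,0,0],"roll":0,"fingers":255},
    {"delta_pos":[0,0,0],"roll":0,"fingers":255},
    {"delta_pos":[0,0,0],"roll":0,"fingers":255},
    {"delta_pos":[0,0,0],"roll":0,"fingers":255},
  ],
)

```text
time_s: 6.92
tcp_pos: [505.0, -93.0, 58.9]
eef_rot: [3.12, -0.03, 0.242]
force: [-2.1, 0.1, 5.7]
finger_gap: 0.0
```

move_arm(
  deltas=[
    {"delta_pos":[0,0,0.08],"roll":0,"fingers":255},
    {"delta_pos":[0,0,0.08],"roll":0,"fingers":255},
    {"delta_pos":[0,0,0.08],"roll":0,"fingers":255},
    {"delta_pos":[0,0,0.08],"roll":0,"fingers":255},
  ],
)

```text
time_s: 7.42
tcp_pos: [505.0, -93.5, 75.6]
eef_rot: [3.119, -0.029, 0.242]
force: [-1.7, -2.8, 2.2]
finger_gap: 0.1
```

Run:
```python
from h import *
c=snap('side','s5.png'); d=snap('scene','c5.png')
cv2.imwrite('pics/s5c.png',np.hstack([cv2.resize(x,None,fx=2,fy=2,interpolation=cv2.INTER_CUBIC) for x in (c['frame'][100:290,140:330],d['frame'][90:280,170:360])]))
s=robot.get_state(); print(s['time_s'],s['tcp_pos'],s['force'])
```

```text
7.525 [505.11243816 -93.493375    75.77920064] [-1.5924599  -2.23492168  4.35110998]
```

View pics/s5c.png

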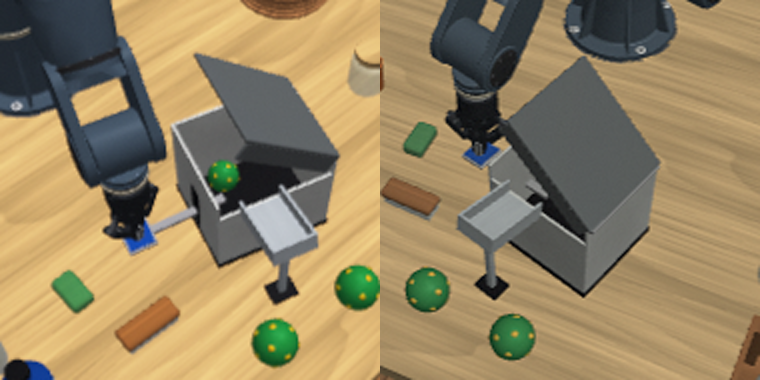

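Run:
```python
from h import *
c=robot.camera('side'); r=robot.cut_out('side','ball')
for x in r: print(np.round(x['centre'],1),x['region'].sum(),round(x['confidence'],2),[np.round(atz(c,x['centre'],z)).tolist() for z in (36,80,120)])
```

```text
[278.1 268.7] 447 0.91 [[806.0, -36.0, 36.0], [817.0, -49.0, 80.0], [828.0, -62.0, 120.0]]
[318.3 244.5] 419 0.69 [[834.0, 129.0, 36.0], [845.0, 110.0, 80.0], [854.0, 92.0, 120.0]]
[249.6 185.5] 184 0.68 [[490.0, 116.0, 36.0], [513.0, 96.0, 80.0], [534.0, 79.0, 120.0]]
```

The ball is resting on the bin floor against the far wall: at z=36 it comes out 60 mm from the centre, which is the inner wall minus the ball's radius. I continue the slow rise.

move_arm(
  deltas=[
    {"delta_pos":[0,0,0.08],"roll":0,"fingers":255},
    {"delta_pos":[0,0,0.08],"roll":0,"fingers":255},
    {"delta_pos":[0,0,0.08],"roll":0,"fingers":255},
    {"delta_pos":[0,0,0.08],"roll":0,"fingers":255},
    {"delta_pos":[0,0,0.07],"roll":0,"fingers":255},
  ],
)

```text
time_s: 8.25
tcp_pos: [505.1, -93.2, 96.2]
eef_rot: [3.12, -0.03, 0.242]
force: [0.0, 0.1, 3.4]
finger_gap: -0.1
```

move_arm(
  deltas=[
    {"delta_pos":[0,0,0.06],"roll":0,"fingers":255},
    {"delta_pos":[0,0,0.06],"roll":0,"fingers":255},
    {"delta_pos":[0,0,0.06],"roll":0,"fingers":255},
    {"delta_pos":[0,0,0.06],"roll":0,"fingers":255},
    {"delta_pos":[0,0,0.06],"roll":0,"fingers":255},
    {"delta_pos":[0,0,0.06],"roll":0,"fingers":255},
    {"delta_pos":[0,0,0.06],"roll":0,"fingers":255},
    {"delta_pos":[0,0,0.06],"roll":0,"fingers":255},
  ],
)

```text
time_s: 9.25
tcp_pos: [505.4, -92.4, 121.8]
eef_rot: [3.12, -0.03, 0.242]
force: [-0.2, 0.4, -1.2]
finger_gap: -0.1
```

The force is gone at TCP z=122, which matches the rest height. I'll go straight up clear of the pad and check.

move_arm(
  deltas=[
    {"delta_pos":[0,0,0.1],"roll":0,"fingers":255},
    {"delta_pos":[0,0,0.4],"roll":0,"fingers":255},
    {"delta_pos":[0,0,0.8],"roll":0,"fingers":255},
    {"delta_pos":[-0.2,-0.3,0.9],"roll":0,"fingers":255},
    {"delta_pos":[-0.2,-0.4,0.9],"roll":0,"fingers":255},
    {"delta_pos":[-0.2,-0.4,0.6],"roll":0,"fingers":255},
    {"delta_pos":[0,0,0],"roll":0,"fingers":255},
    {"delta_pos":[0,0,0],"roll":0,"fingers":255},
  ],
)

```text
time_s: 10.25
tcp_pos: [471.7, -149.5, 311.7]
eef_rot: [3.12, -0.025, 0.242]
force: [-0.3, 0.7, -0.9]
finger_gap: 0.2
```

Run:
```python
from h import *
c=snap('side','s6.png'); d=snap('scene','c6.png')
cv2.imwrite('pics/s6c.png',np.hstack([cv2.resize(x,None,fx=1.6,fy=1.6,interpolation=cv2.INTER_CUBIC) for x in (c['frame'][90:330,100:340],d['frame'][70:310,130:370])]))
for n,e in(('side',c),('scene',d)):
  f=e['frame'].astype(int); m=(f[:,:,0]>130)&(f[:,:,2]<80)&(f[:,:,1]<110)
  k,l,s,ce=cv2.connectedComponentsWithStats(m.astype(np.uint8))
  for i in range(1,k):
    if s[i,4]>40: print('blue',n,ce[i].round(1))
  o=cv2.imread('pics/%s0.png'%n).astype(int); print([tuple(map(int,x)) for x in []])
s=robot.get_state(); print(s['time_s'],s['tcp_pos'],s['force'],np.abs(s['qd']).max())
```

```text
blue side [207.9 210.8]
blue side [115.9 258.9]
blue side [159.3 290.3]
blue side [142.5 379.5]
[]
blue scene [220.2 158.7]
blue scene [ 71.5 185.9]
[]
10.35 [ 471.80750048 -149.31388723  311.51135367] [ 0.34910306 -0.00570375  0.03614121] 0.0036648936413818177
```

View pics/s6c.png

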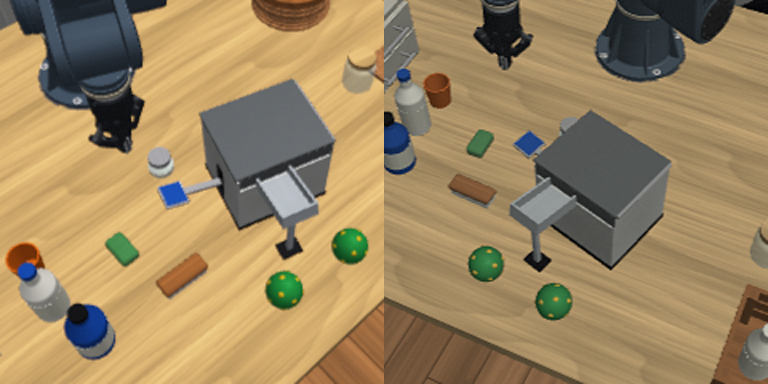

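The lid is shut, the chute is empty, and the pad is back at its first pixel position (207.9,210.8). Everything else is where it was, and the arm is clear and still.

```bash
python3 -c "
from plant import robot
print(robot.job_done())"
```

```text
the job is handed in; nothing more can be done
None
```

The bin is shut with the ball inside, and I handed the job in at about 10.4 s.

- **Pressing:** I pressed the lever pad down to its stop with the closed fingertips. The force read 56 N at the stop. The pictures showed the lid fully open and the chute ball, the smallest of the three, in the bin. It had rolled in by itself, before the lever reached its stop.
- **Closing:** I raised the fingertips at about 25–35 mm/s on average, under the 100 mm/s limit, until the force fell to zero at the rest height. I then lifted clear.
- **Last checks:** The lid is shut and the chute is empty. The pad is back within half a pixel of where it started. The other objects look unmoved in both views, though I measured only the pad. The arm was still and touching nothing.
- **Not seen directly:** The ball can't be seen once the lid is shut. Before closing, its position matched it resting on the bin floor against the far wall. No check failed, but the networks' estimates of the bin's position differed by 10–20 mm. I therefore relied on the blue pad, which the side and wrist views placed within 2 mm of each other.

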